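# Set up the specimen on hold under the inspection lamp

### The job

One of the four specimen pots stands on the yellow mat: it is on hold and must be inspected. Stand that pot upright in the middle of the viewing tile of its own cap's colour, then swivel and tilt the inspection lamp so that its light panel points squarely at the middle of the pot, and then press the lamp's green switch. Leave the other pots and everything else on the bench where they are, tip no pot over, and leave the lamp aimed and the pot in place.

Things in the scene. Friction and masses are not known exactly. Their poses are not given: they have to be found in the camera images.
- hold_mat: yellow square mat, the only yellow one, fixed, 86 x 86 x 4 mm, lying on a white board 6 mm thick (its top is 10 mm above the bench). Origin: centre of its underside. Three equal grey mats lie beside it in a 2 x 2 pattern of 115 mm pitch; every mat carries one pot at the start
- red_a: specimen pot with an off-white body and a red screw cap, loose, 80 g, 70 mm tall: body 47 mm across, cap 52 mm across and 18 mm high. Origin at its middle, 35 mm above its foot; z up its axis. Standing on one of the four mats at the start, which one varies
- red_b: specimen pot with an off-white body and a red screw cap, loose, 80 g, 70 mm tall: body 47 mm across, cap 52 mm across and 18 mm high. Origin at its middle, 35 mm above its foot; z up its axis. Standing on one of the four mats at the start, which one varies
- blue_a: specimen pot with an off-white body and a blue screw cap, loose, 80 g, 70 mm tall: body 47 mm across, cap 52 mm across and 18 mm high. Origin at its middle, 35 mm above its foot; z up its axis. Standing on one of the four mats at the start, which one varies
- blue_b: specimen pot with an off-white body and a blue screw cap, loose, 80 g, 70 mm tall: body 47 mm across, cap 52 mm across and 18 mm high. Origin at its middle, 35 mm above its foot; z up its axis. Standing on one of the four mats at the start, which one varies
- red_tile: red square viewing tile, fixed, 100 x 100 x 6 mm, with a white disc 68 mm across in its middle. Origin: centre of its underside on the bench
- blue_tile: blue square viewing tile, fixed, 100 x 100 x 6 mm, with a white disc 68 mm across in its middle. Origin: centre of its underside on the bench
- lamp: fixed white round base, 140 mm across and 22 mm high, of the inspection lamp, with a steel post; origin: centre of its underside; its -x axis is the way the lamp faces at swivel 0
- lamp_pivot (a point): fixed point on the lamp's post axis, 170 mm above the bench, where the vertical swivel axis and the level tilt axis cross. Axes as lamp
- lamp_swivel (a joint): swivel of the lamp head about the vertical (rad), positive counter-clockwise from above, 0 = facing along the base's -x; stops at -1.2 and 1.2; stays where it is left (stiff, about 0.25 N m)
- lamp_tilt (a joint): tilt of the lamp head (rad): 0 = panel upright, shining level; positive leans its top forward so that it shines downward by that angle; stops at -0.1 and 1.4; stays where it is left (stiff, about 0.45 N m)
- lamp_beam (a point): centre of the light panel (170 mm wide, 115 mm tall, 18 mm thick, grey with a pale cream lit front), 77.5 mm from the tilt axis. Its -x axis is the direction of the light, z runs up the panel towards the ball, y across it
- lamp_ball (a point): centre of the orange ball grip, 24 mm in diameter, on a 10 mm stem above the panel's upper edge, 175 mm from the tilt axis in the panel's plane and 40 mm beyond the panel's edge: pinch it from above and lead it round to swivel and tilt the lamp
- switch_top (a point): top centre of the lamp's green push button, 32 mm across, on a low grey housing that stands on the bench between the board and the tiles; press straight down
- switch (a joint): travel of the green push button (m): 0 = up, 0.006 = fully down; springs back; fully down takes 4 N
- dishes: stack of white round dishes, loose bystander, 68 mm across, 30 mm high; origin: centre of its underside
- flask: clear bottle with a blue cap, loose bystander, 72 mm across, 170 mm tall; origin: centre of its underside
- pen: white pen lying on the bench, loose bystander, 12 mm thick, about 140 mm long along its x; origin: centre of its underside
- timer: light grey timer, loose bystander, 50 x 70 x 22 mm; origin: centre of its underside
There are look-alikes about, which are no part of the job. What is shaped like the red_b but black or pink is not meant.

How it is judged:
On the way, in this order (a step that is already met when the one before it is completed fails the run):
1. the pot from the yellow mat stands upright and released on the tile of its cap's colour, within 22 mm of the middle, the other pots on their mats (((horizontal distance between red_a and red_tile below 0.022 m and z of red_a in the frame of red_tile between 0.036 and 0.046 m and angle between red_a's own z axis and vertical below 0.1 rad and distance of each of red_b, blue_a, blue_b from where it was at the start of the episode below 0.02 m and contact force between the fingers and red_a below 0.1 N) or (horizontal distance between red_b and red_tile below 0.022 m and z of red_b in the frame of red_tile between 0.036 and 0.046 m and angle between red_b's own z axis and vertical below 0.1 rad and distance of each of red_a, blue_a, blue_b from where it was at the start of the episode below 0.02 m and contact force between the fingers and red_b below 0.1 N) or (horizontal distance between blue_a and blue_tile below 0.022 m and z of blue_a in the frame of blue_tile between 0.036 and 0.046 m and angle between blue_a's own z axis and vertical below 0.1 rad and distance of each of red_a, red_b, blue_b from where it was at the start of the episode below 0.02 m and contact force between the fingers and blue_a below 0.1 N) or (horizontal distance between blue_b and blue_tile below 0.022 m and z of blue_b in the frame of blue_tile between 0.036 and 0.046 m and angle between blue_b's own z axis and vertical below 0.1 rad and distance of each of red_a, red_b, blue_a from where it was at the start of the episode below 0.02 m and contact force between the fingers and blue_b below 0.1 N)) and horizontal distance between each of red_a, red_b, blue_a, blue_b and hold_mat above 0.07 m), for 0.2 s.
2. the lamp's light line passes within 40 mm of the pot's middle, measured across and along the panel (((horizontal distance between red_a and red_tile below 0.022 m and y of red_a in the frame of lamp_beam between -0.04 and 0.04 m and z of red_a in the frame of lamp_beam between -0.04 and 0.04 m and x of red_a in the frame of lamp_beam below -0.1 m) or (horizontal distance between red_b and red_tile below 0.022 m and y of red_b in the frame of lamp_beam between -0.04 and 0.04 m and z of red_b in the frame of lamp_beam between -0.04 and 0.04 m and x of red_b in the frame of lamp_beam below -0.1 m) or (horizontal distance between blue_a and blue_tile below 0.022 m and y of blue_a in the frame of lamp_beam between -0.04 and 0.04 m and z of blue_a in the frame of lamp_beam between -0.04 and 0.04 m and x of blue_a in the frame of lamp_beam below -0.1 m) or (horizontal distance between blue_b and blue_tile below 0.022 m and y of blue_b in the frame of lamp_beam between -0.04 and 0.04 m and z of blue_b in the frame of lamp_beam between -0.04 and 0.04 m and x of blue_b in the frame of lamp_beam below -0.1 m))), for 0.2 s.
3. with the lamp aimed, the green switch is pressed down at least 4 mm (((horizontal distance between red_a and red_tile below 0.022 m and y of red_a in the frame of lamp_beam between -0.04 and 0.04 m and z of red_a in the frame of lamp_beam between -0.04 and 0.04 m and x of red_a in the frame of lamp_beam below -0.1 m) or (horizontal distance between red_b and red_tile below 0.022 m and y of red_b in the frame of lamp_beam between -0.04 and 0.04 m and z of red_b in the frame of lamp_beam between -0.04 and 0.04 m and x of red_b in the frame of lamp_beam below -0.1 m) or (horizontal distance between blue_a and blue_tile below 0.022 m and y of blue_a in the frame of lamp_beam between -0.04 and 0.04 m and z of blue_a in the frame of lamp_beam between -0.04 and 0.04 m and x of blue_a in the frame of lamp_beam below -0.1 m) or (horizontal distance between blue_b and blue_tile below 0.022 m and y of blue_b in the frame of lamp_beam between -0.04 and 0.04 m and z of blue_b in the frame of lamp_beam between -0.04 and 0.04 m and x of blue_b in the frame of lamp_beam below -0.1 m)) and value of joint switch above 0.004 m), for 0.05 s.
At the end, for the whole second after the job is handed in: The pot from the yellow mat stands upright (0.1 rad), released, on the tile of its cap's colour within 22 mm of its middle; the other pots are within 20 mm of their starts; the resting lamp's light line passes within 40 mm of the pot's middle, across and along the panel; the switch is up (((horizontal distance between red_a and red_tile below 0.022 m and z of red_a in the frame of red_tile between 0.036 and 0.046 m and angle between red_a's own z axis and vertical below 0.1 rad and distance of each of red_b, blue_a, blue_b from where it was at the start of the episode below 0.02 m and contact force between the fingers and red_a below 0.1 N and y of red_a in the frame of lamp_beam between -0.04 and 0.04 m and z of red_a in the frame of lamp_beam between -0.04 and 0.04 m and x of red_a in the frame of lamp_beam below -0.1 m and linear speed of red_a below 0.02 m/s) or (horizontal distance between red_b and red_tile below 0.022 m and z of red_b in the frame of red_tile between 0.036 and 0.046 m and angle between red_b's own z axis and vertical below 0.1 rad and distance of each of red_a, blue_a, blue_b from where it was at the start of the episode below 0.02 m and contact force between the fingers and red_b below 0.1 N and y of red_b in the frame of lamp_beam between -0.04 and 0.04 m and z of red_b in the frame of lamp_beam between -0.04 and 0.04 m and x of red_b in the frame of lamp_beam below -0.1 m and linear speed of red_b below 0.02 m/s) or (horizontal distance between blue_a and blue_tile below 0.022 m and z of blue_a in the frame of blue_tile between 0.036 and 0.046 m and angle between blue_a's own z axis and vertical below 0.1 rad and distance of each of red_a, red_b, blue_b from where it was at the start of the episode below 0.02 m and contact force between the fingers and blue_a below 0.1 N and y of blue_a in the frame of lamp_beam between -0.04 and 0.04 m and z of blue_a in the frame of lamp_beam between -0.04 and 0.04 m and x of blue_a in the frame of lamp_beam below -0.1 m and linear speed of blue_a below 0.02 m/s) or (horizontal distance between blue_b and blue_tile below 0.022 m and z of blue_b in the frame of blue_tile between 0.036 and 0.046 m and angle between blue_b's own z axis and vertical below 0.1 rad and distance of each of red_a, red_b, blue_a from where it was at the start of the episode below 0.02 m and contact force between the fingers and blue_b below 0.1 N and y of blue_b in the frame of lamp_beam between -0.04 and 0.04 m and z of blue_b in the frame of lamp_beam between -0.04 and 0.04 m and x of blue_b in the frame of lamp_beam below -0.1 m and linear speed of blue_b below 0.02 m/s)) and horizontal distance between each of red_a, red_b, blue_a, blue_b and hold_mat above 0.07 m and velocity of joint lamp_swivel between -0.05 and 0.05 rad/s and velocity of joint lamp_tilt between -0.05 and 0.05 rad/s and value of joint switch below 0.002 m); the robot touches nothing.
It fails at once if a pot is tipped over (more than 0.6 rad) (angle between any of red_a, red_b, blue_a, blue_b's own z axis and vertical above 0.6 rad).
It fails at once if a bystander (dishes, flask, pen, timer) is moved more than 30 mm (distance of any of dishes, flask, pen, timer from where it was at the start of the episode above 0.03 m).
It also fails if it takes over 56 s, if anything falls off the work surface, if the arm or the gripper's body presses on something with over 40 N, if the wrist force passes 120 N, or if a joint passes its speed limit or range.

### The arm

A 7-joint arm with a two-finger parallel gripper is mounted at the origin on the work surface. World frame = base frame: x ahead of the robot, y to its left, z up, the work surface at z = 0. Lengths are in m, angles in rad, forces in N, time in s.
With the tool pointing down it reaches from about 0.35 to 0.9 m from the base axis. Payload 8.1 kg.
Tool frame: the origin (TCP) lies midway between the tips of the shut fingers; the grasp point (between the pads) lies behind it (arm.tcp_to_grasp is the z of the grasp point in the tool frame, in m); z points along the fingers, y is the line along which they close (so a half turn about z gives the same grasp; the last joint's range is limited). The gripper opens to 92 mm and grips with 3 to 60 N. Pads are 19 mm wide; open, the fingers measure 130 mm over their backs; the gripper's body (75 mm by 190 mm) begins 47 mm behind the grasp point.
Start: joints at [-1.394, 0.434, 0.025, 1.573, -0.012, 1.134, -0.075], TCP at [0.173, 0.601, 0.227] pointing down, gripper open.
Joint ranges: [-2.62, 2.62], [-0.44, 2.09], [-1.27, 1.32], [0.08, 2.57], [-1.32, 4.46], [0.12, 2], [-2.74, 2.74]. Speed limits (rad/s): [2.22, 2.22, 3.01, 3.01, 3.14, 3.14, 3.14].

### API

Orientations are given as a rotation vector (axis times angle).
In Python, from cell import readout, vision, arm gives the robot as it stands.
- The arm moves only by the tool carry_out, never from a script. Its argument "increments" is one flat list of numbers, 6 for each row, row after row: the shift along the world's x, y, z in mm, then the turn, a rotation vector about the world's x, y, z in rad. In form: [tx, ty, tz, wx, wy, wz, tx, ty, tz, wx, wy, wz, ...]. A call has 1 to 20 rows; each row shifts and turns the commanded pose from where the row before left it; what a row does not reach is not made up. A row lasts 1/8 s, in which the tool goes at most 62.5 mm and 10.7 degrees, less where a joint would pass 70% of its speed; a pose out of reach is approached as far as the arm can. A call with a gripper value outside its range is refused whole. "grip" is the closure, from 0 (fully open) to 1 (shut), set as the call begins (left out, the last holds). The fingers move at their own pace and stop on an object; "newtons" is the grip in N (left out, the last holds). Time passes only in rows, so rows that do not move let the fingers close. It gives the time, the measured TCP pose, the force, the opening and the grip force at its end, in the units of the state.
- readout.observe(): the state, without advancing time (a new reading comes with each control period).
- vision.get_image(name): name is "side" or "top"; returns the picture (400x640x3 uint8, red, green, blue); there is no depth.
- vision.calibration(name): a dict with "fov_y" (degrees; the focal length in pixels is half the picture's height over the tangent of half this angle, whatever the lens; pixels are square), "cx", "cy" (the principal point, pixels), "k1" (the pictures are not rectified: a ray, as slopes to the right and down, at radius r is drawn at 1 + k1 r^2 times it, then the intrinsics apply), "pose" (4x4, takes a point from camera to world coordinates). Camera axes: x right, y up, looking along -z (the intrinsics and any distortion apply to the point x, -y, -z); pixel columns grow to the right and rows downward; lengths in m; the calibration is good to about 2 mm. A picture is of the moment at which its call begins. calibration takes no time and is no camera call.
- arm.sign_off(): hands the job in; it is judged then, once.
The state is a dict: "clock": time; "joints": joint angles; "dq": joint speeds; "joint_efforts": joint torques, N m; "position": TCP position; "ee_rot": TCP orientation; "force": force on the tool from outside, world axes, zero at the start; "ft_torque": the same for the moment, N m; "width": opening from 0.0 (shut) to 1.0 (fully open); "gripper_force": force on a finger pad.
Only numpy, scipy, OpenCV 4.12 (cv2) and the standard library are available. Lean on these libraries where they do the work, as an engineer would, in place of code of your own. Each camera call takes 0.05 s, during which the arm holds its last target. There are 200 camera calls.

## Working session

There is one attempt and no reset: what is moved stays moved. The work goes in short steps, Python scripts to look and compute and a tool call to move; the robot and the scene stay as the last step left them, time stands still between calls to the robot, and variables do not carry over. Pictures are saved under pics/ and viewed, at most 10 in all, crops included, and the job is handed in when it is done.

Besides the shell and the picture viewer there is one more tool, called after "Call:" as a command line: name --argument value ..., lists and objects as JSON in quotes. carry_out: Moves the arm, as the interface text tells. Its arguments: {"type":"object","properties":{"increments":{"type":"array","items":{"type":"number"}},"grip":{"type":"number"},"newtons":{"type":"number"}},"required":["increments"]}

```bash
mkdir -p pics; cat > h.py <<'E'
import numpy as np, cv2
from cell import readout, vision, arm
def cal(n):
    c=vision.calibration(n); f=200/np.tan(np.radians(c["fov_y"])/2); return c,f,np.array(c["pose"])
def ray(n,u,v):
    c,f,P=cal(n); d=np.array([(u-c["cx"])/f,(v-c["cy"])/f]); s=d.copy()
    for _ in range(30): s=d/(1+c["k1"]*(s@s))
    r=P[:3,:3]@np.array([s[0],-s[1],-1]); return P[:3,3],r/np.linalg.norm(r)
def onz(n,u,v,z):
    o,r=ray(n,u,v); return o+r*(z-o[2])/r[2]
def proj(n,p):
    c,f,P=cal(n); q=P[:3,:3].T@(np.array(p)-P[:3,3]); s=np.array([q[0],-q[1]])/-q[2]
    s=s*(1+c["k1"]*(s@s)); return s*f+[c["cx"],c["cy"]]
def tri(u1,u2):
    o1,r1=ray("top",*u1); o2,r2=ray("side",*u2)
    t=np.linalg.lstsq(np.c_[r1,-r2],o2-o1,rcond=None)[0]
    a=o1+t[0]*r1;b=o2+t[1]*r2; return (a+b)/2,np.linalg.norm(a-b)
def snap(n,tag):
    im=vision.get_image(n); cv2.imwrite(f"pics/{n}_{tag}.png",im[...,::-1]); return im
E
python3 - <<'E'
from h import *
for n in("top","side"):
    snap(n,"0"); c,f,P=cal(n); print(n,c["cx"],c["cy"],f,c["k1"],P.round(3).tolist())
s=readout.observe();print(s["clock"],s["position"],s["ee_rot"],arm.tcp_to_grasp)
E
```

```text
top 319.423226488353 192.99035885346433 503.0985313329603 -0.12117310427250022 [[0.024, 0.997, -0.078, 0.456], [-1.0, 0.024, -0.006, 0.005], [-0.004, 0.078, 0.997, 1.402], [0.0, 0.0, 0.0, 1.0]]
side 317.74467642590145 199.87022498054387 377.2688226490442 -0.07344643769407332 [[0.877, 0.345, -0.334, 0.172], [-0.48, 0.634, -0.606, -0.7], [0.003, 0.692, 0.722, 1.064], [0.0, 0.0, 0.0, 1.0]]
0.1 [0.17249966 0.60024249 0.22602437] [-4.38161190e-01 -3.11077916e+00  2.23269004e-03] -0.0188
```

View pics/top_0.png

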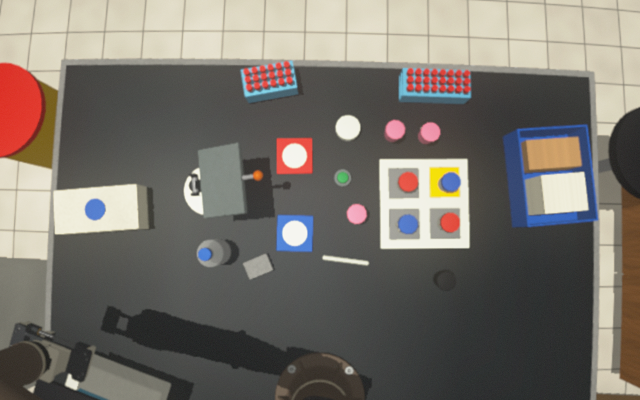

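View pics/side_0.png

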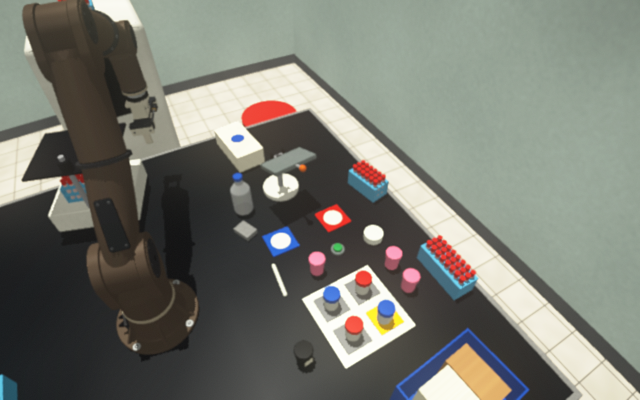

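The top view shows a blue-capped pot on the yellow mat at about (449,182). The blue tile is at (295,233), the lamp ball at (258,175) and the switch at (342,178).

Blue things that could be mistaken for the pot:
- the blue pot on a grey mat (408,224)
- the flask cap (206,254)
- the blue disc on the box (95,209)

Pot-shaped look-alikes are pink at (395,130), (430,132) and (357,214), and black at (445,280). I choose the pot at (449,182).

```bash
cat > m.py <<'E'
from h import *
def blobs(im,lo,hi,amin=15):
    h=cv2.cvtColor(im,cv2.COLOR_RGB2HSV); m=cv2.inRange(h,lo,hi)
    n,l,s,c=cv2.connectedComponentsWithStats(m)
    return [(c[i].round(1).tolist(),s[i].tolist()) for i in range(1,n) if s[i][4]>=amin]
R={"blue":((105,120,60),(125,255,255)),"yellow":((22,120,120),(33,255,255)),"orange":((6,150,90),(17,255,255)),"green":((50,80,50),(85,255,255)),"red":((0,150,80),(5,255,255))}
E
python3 - <<'E'
from m import *
ims={n:cv2.imread(f"pics/{n}_0.png")[...,::-1].copy() for n in("top","side")}
for n in ims:
    for k in("blue","yellow","orange","green"): print(n,k,[b for b in blobs(ims[n],*R[k])])
a=cv2.resize(ims["top"][150:260,180:480],None,fx=2.6,fy=2.6,interpolation=cv2.INTER_CUBIC)
cv2.imwrite("pics/crop0.png",a[...,::-1])
E
```

```text
top blue [([545.4, 175.2], [503, 124, 95, 103, 3816]), ([450.6, 181.5], [442, 173, 18, 18, 245]), ([94.7, 209.0], [86, 199, 19, 21, 296]), ([294.4, 233.0], [276, 215, 37, 37, 749]), ([407.5, 223.8], [399, 215, 18, 18, 264]), ([204.6, 253.9], [199, 248, 13, 13, 127])]
top yellow [([52.4, 93.5], [49, 90, 7, 8, 16]), ([40.1, 146.2], [12, 106, 43, 62, 901]), ([440.8, 181.4], [430, 167, 30, 30, 503])]
top orange [([34.4, 123.8], [7, 81, 39, 77, 127]), ([257.5, 174.8], [253, 170, 10, 11, 82]), ([631.5, 304.4], [621, 205, 19, 182, 2025])]
top green [([342.2, 177.1], [337, 172, 11, 11, 96])]
side blue [([237.0, 137.9], [232, 135, 11, 7, 60]), ([236.8, 176.3], [232, 172, 10, 9, 68]), ([280.1, 241.4], [262, 226, 38, 31, 425]), ([331.2, 294.0], [324, 287, 16, 15, 202]), ([386.1, 307.7], [378, 300, 17, 16, 207]), ([459.1, 368.4], [391, 328, 139, 72, 2321])]
side yellow [([383.8, 320.8], [366, 307, 38, 28, 352])]
side orange [([302.4, 168.0], [299, 165, 7, 7, 41])]
side green [([337.2, 246.9], [333, 243, 9, 9, 65])]
```

View pics/crop0.png

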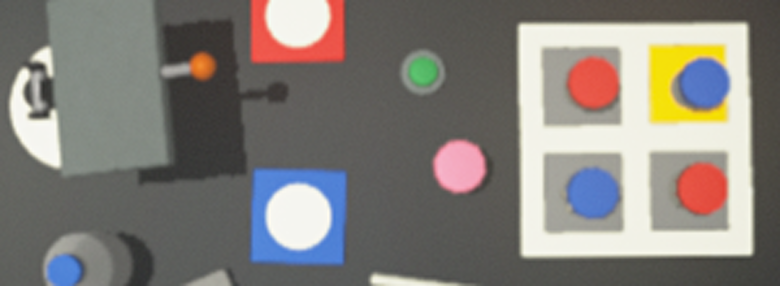

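The crop confirms that the blue-capped pot at (450.6,181.5) stands on the yellow mat. Next I measure the points in 3D.

```bash
python3 - <<'E'
from m import *
from scipy.optimize import least_squares
p=lambda *a:print(*[x.round(4) if hasattr(x,'round') else x for x in a])
p("pot tri",*tri((450.6,181.5),(386.1,307.7))); p("pot top",onz("top",450.6,181.5,.078),onz("side",386.1,307.7,.073))
p("ball",*tri((257.5,174.8),(302.4,168.0)))
p("switch",*tri((342.2,177.1),(337.2,246.9)))
p("tile",onz("top",294.4,233,.006),onz("side",280.1,241.4,.006))
p("flaskcap",*tri((204.6,253.9),(236.8,176.3)))
p("pink",onz("top",357,214,.07))
ims={n:cv2.imread(f"pics/{n}_0.png")[...,::-1].copy() for n in("top","side")}
# white disc on tile, base
for n,sd in(("top",(187,195)),("side",(272,188))):
    h=cv2.cvtColor(ims[n],cv2.COLOR_RGB2HSV); m=cv2.inRange(h,(0,0,150),(180,50,255))
    c,l,s,ce=cv2.connectedComponentsWithStats(m)
    for i in range(1,c):
        if s[i][4]>60: 
            q=onz(n,*ce[i],.006); 
            if .2<q[0]<.9: p(n,ce[i].round(1),s[i].tolist(),q)
    w=l==l[sd[1],sd[0]]; ys,xs=np.nonzero(w)
    pts=np.c_[xs,ys].astype(np.int32); hull=cv2.convexHull(pts)[:,0]
    q=np.array([onz(n,*a,.022)[:2] for a in hull]); p(n,"base",len(xs)); print(np.c_[hull,q.round(3)].tolist())
E
```

```text
pot tri [ 0.5989 -0.338   0.07  ] 0.0009
pot top [ 0.5985 -0.3362  0.078 ] [ 0.5972 -0.339   0.073 ]
ball [0.5871 0.1591 0.2248] 0.0011
switch [ 0.6093 -0.0488  0.0156] 0.0016
tile [0.4524 0.0796 0.006 ] [0.4484 0.0742 0.006 ]
flaskcap [0.3943 0.292  0.1647] 0.0023
pink [ 0.5067 -0.0883  0.07  ]
top [347.4 127. ] [335, 115, 26, 25, 498] [ 0.7535 -0.0613  0.006 ]
top [595.4 170.6] [593, 143, 5, 56, 157] [ 0.6492 -0.7865  0.006 ]
top [294.  155.4] [283, 144, 24, 24, 450] [0.6692 0.0866 0.006 ]
top [420.7 205.7] [379, 159, 91, 90, 5877] [ 0.5362 -0.2703  0.006 ]
top [197.1 172.4] [192, 168, 9, 12, 63] [0.6151 0.3587 0.006 ]
top [557.  193.2] [525, 172, 64, 42, 2287] [ 0.5806 -0.6666  0.006 ]
top [193.1 196.7] [183, 176, 21, 39, 448] [0.5462 0.3673 0.006 ]
top [606.1 308.9] [593, 201, 47, 194, 3604] [ 0.2509 -0.8181  0.006 ]
top [294.3 232.8] [282, 221, 25, 25, 497] [0.4528 0.08   0.006 ]
top [203.5 245.3] [197, 241, 15, 16, 71] [0.4114 0.3323 0.006 ]
top [257.5 266.2] [244, 255, 28, 24, 415] [0.3581 0.1795 0.006 ]
top [344.9 259.9] [322, 255, 47, 10, 216] [ 0.3815 -0.0618  0.006 ]
top [
[... 1259 characters left out ...]
9 387.5] [413, 365, 66, 35, 1276] [ 0.6267 -0.5868  0.006 ]
side base 690
[[298.0, 186.0, 0.622, 0.279], [297.0, 189.0, 0.611, 0.266], [295.0, 192.0, 0.597, 0.255], [291.0, 196.0, 0.574, 0.243], [285.0, 199.0, 0.546, 0.239], [276.0, 199.0, 0.516, 0.256], [272.0, 198.0, 0.505, 0.268], [268.0, 196.0, 0.496, 0.285], [265.0, 193.0, 0.492, 0.306], [263.0, 189.0, 0.494, 0.33], [263.0, 184.0, 0.505, 0.356], [264.0, 181.0, 0.515, 0.371], [269.0, 176.0, 0.545, 0.388], [271.0, 175.0, 0.554, 0.39], [283.0, 173.0, 0.603, 0.377], [284.0, 173.0, 0.606, 0.375], [289.0, 174.0, 0.622, 0.36], [293.0, 176.0, 0.631, 0.341], [296.0, 179.0, 0.633, 0.319], [297.0, 181.0, 0.632, 0.307], [298.0, 184.0, 0.627, 0.29]]
```

```bash
python3 - <<'E'
from h import *
a=cv2.imread("pics/side_0.png")[125:265,215:360]; b=cv2.imread("pics/top_0.png")[135:235,170:275]
a=cv2.resize(a,None,fx=4,fy=4,interpolation=cv2.INTER_CUBIC);b=cv2.resize(b,(220*2-220,560*220//560),fx=0,fy=0,interpolation=cv2.INTER_CUBIC)
cv2.imwrite("pics/crop1.png",a)
E
```

```text
(no output)
```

View pics/crop1.png

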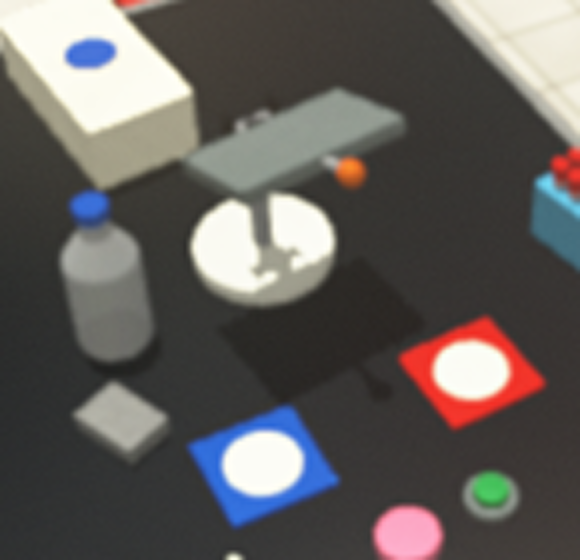

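Targets all agree with the sizes given:
- **Pot:** (0.598, -0.3375)
- **Tile:** (0.4515, 0.0785)
- **Lamp axis:** (0.564, 0.321)
- **Ball:** (0.587, 0.159, 0.225), about 173 mm from the pivot (175 mm expected), so tilt is about 1.25 rad

The lamp needs a tilt of about 0.714 rad and a swivel of about -33°. I'll travel high and turn the closing line to lie along x.

Call:
carry_out --increments '[10,-25,20,0,0,-0.04,21,-48,10,0,0,-0.065,21,-48,10,0,0,-0.065,21,-48,10,0,0,-0.065,21,-48,10,0,0,-0.065,22,-48,5,0,0,-0.065,22,-48,0,0,0,-0.065,22,-48,0,0,0,-0.065,22,-48,0,0,0,-0.065,22,-48,0,0,0,-0.065,22,-48,0,0,0,-0.065,22,-48,0,0,0,-0.065,22,-48,0,0,0,-0.065,22,-48,0,0,0,-0.065,22,-48,0,0,0,-0.065,22,-48,0,0,0,-0.065,22,-48,0,0,0,-0.065,22,-48,0,0,0,-0.065,22,-48,0,0,0,-0.065,22,-48,0,0,0,-0.065]' --grip 0

```text
clock: 2.6
position: [0.5973, -0.3375, 0.2911]
ee_rot: [-2.205, -2.237, -0.0]
force: [0.2, 0.5, 1.3]
width: 1.002
gripper_force: 0.0
```

Call:
carry_out --increments '[0,0,0,0,0,0]'

```text
clock: 2.72
position: [0.5958, -0.3405, 0.29]
ee_rot: [-2.209, -2.233, 0.006]
force: [-0.2, -0.1, -0.3]
width: 0.999
gripper_force: 0.0
```

Call:
carry_out --increments '[2,3,-40,0,0,0,0,0,-50,0,0,0,0,0,-50,0,0,0,0,0,-40,0,0,0,0,0,-30,0,0,0,0,0,-20,0,0,0,0,0,-11,0,0,0,0,0,0,0,0,0,0,0,0,0,0,0]'

```text
clock: 3.85
position: [0.5992, -0.3338, 0.0519]
ee_rot: [2.203, 2.238, 0.001]
force: [-0.3, -0.5, -0.4]
width: 0.999
gripper_force: 0.0
```

Call:
carry_out --increments '[0,0,0,0,0,0,0,0,0,0,0,0,0,0,0,0,0,0,0,0,0,0,0,0,0,0,0,0,0,0,0,0,0,0,0,0]' --grip 1 --newtons 15

```text
clock: 4.6
position: [0.5986, -0.3333, 0.0507]
ee_rot: [-2.204, -2.239, 0.0]
force: [-0.4, -0.2, -0.0]
width: 0.559
gripper_force: 15.0
```

The opening is 51.4 mm, so the cap is held. Lift and carry to the blue tile.

Call:
carry_out --increments '[0,0,15,0,0,0,0,0,30,0,0,0,0,0,40,0,0,0,0,0,35,0,0,0,-7,20,0,0,0,0,-12,34,0,0,0,0,-13,36,0,0,0,0,-13,36,0,0,0,0,-13,36,0,0,0,0,-13,36,0,0,0,0,-13,36,0,0,0,0,-13,36,0,0,0,0,-13,36,0,0,0,0,-13,36,0,0,0,0,-13,36,0,0,0,0,-12,34,0,0,0,0,-8,24,0,0,0,0,-4,16,0,0,0,0,0,0,0,0,0,0,0,0,0,0,0,0]'

```text
clock: 7.1
position: [0.439, 0.1179, 0.1712]
ee_rot: [2.204, 2.238, 0.001]
force: [-0.3, -0.1, -0.5]
width: 0.559
gripper_force: 15.0
```

```bash
python3 - <<'E'
from m import *
t=snap("top","1");s=snap("side","1")
for n,i in(("top",t),("side",s)): print(n,blobs(i,*R["blue"]))
o=readout.observe();print(o["position"],o["force"])
E
```

```text
top [([545.5, 175.2], [504, 124, 94, 103, 3807]), ([94.7, 209.1], [86, 200, 19, 20, 296]), ([303.3, 233.6], [287, 215, 26, 37, 445]), ([407.5, 223.9], [399, 215, 18, 18, 262]), ([204.6, 253.9], [199, 248, 13, 13, 127])]
side [([237.1, 138.0], [232, 135, 12, 7, 64]), ([237.0, 176.1], [232, 172, 11, 9, 74]), ([268.9, 198.9], [262, 192, 15, 14, 165]), ([280.1, 241.2], [262, 226, 38, 31, 440]), ([331.2, 293.9], [324, 287, 16, 15, 201]), ([463.9, 367.8], [391, 328, 139, 72, 2033])]
[0.43899714 0.11768827 0.17100936] [ 0.47431814  0.79988266 -2.09546966]
```

```bash
python3 - <<'E'
from m import *
print(onz("side",268.9,198.9,.193))
E
```

```text
[0.43978616 0.11009061 0.193     ]
```

Call:
carry_out --increments '[4,-11,0,0,0,0,5,-14,0,0,0,0,3,-10,0,0,0,0,0,0,-25,0,0,0,0,0,-35,0,0,0,0,0,-25,0,0,0,0,0,-15,0,0,0,0,0,0,0,0,0,0,0,0,0,0,0]'

```text
clock: 8.32
position: [0.4513, 0.0835, 0.0714]
ee_rot: [2.204, 2.238, 0.002]
force: [-0.7, 0.9, -0.5]
width: 0.557
gripper_force: 15.0
```

Call:
carry_out --increments '[0,1,-12,0,0,0,0,0,-8,0,0,0,0,0,-4,0,0,0,0,0,0,0,0,0,0,0,0,0,0,0]'

```text
clock: 8.95
position: [0.4507, 0.0846, 0.0467]
ee_rot: [2.204, 2.239, 0.0]
force: [-1.0, 0.2, -0.9]
width: 0.559
gripper_force: 15.0
```

```bash
python3 - <<'E'
from m import *
o=readout.observe();print(o["position"],o["force"])
E
```

```text
[0.45068943 0.08462017 0.04668584] [-0.99174661  0.17769775 -0.93646734]
```

Call:
carry_out --increments '[0,0,0,0,0,0,0,0,0,0,0,0,0,0,0,0,0,0,0,0,0,0,0,0,0,0,0,0,0,0]' --grip 0

```text
clock: 9.57
position: [0.4506, 0.0847, 0.0468]
ee_rot: [2.204, 2.239, 0.0]
force: [-0.0, 0.6, -0.1]
width: 0.99
gripper_force: 0.0
```

Call:
carry_out --increments '[0,0,15,0,0,0,0,0,30,0,0,0,0,0,45,0,0,0,0,0,50,0,0,0,0,0,50,0,0,0,0,0,50,0,0,0,0,0,30,0,0,0,0,0,0,0,0,0,0,0,0,0,0,0]'

```text
clock: 10.7
position: [0.4501, 0.0844, 0.3164]
ee_rot: [-2.203, -2.238, 0.001]
force: [0.1, -0.1, 0.6]
width: 0.998
gripper_force: 0.0
```

```bash
python3 - <<'E'
from m import *
t=snap("top","2");s=snap("side","2")
for n,i in(("top",t),("side",s)): print(n,blobs(i,*R["blue"]),blobs(i,*R["orange"]))
o=readout.observe();print(o["position"],o["force"])
cv2.imwrite("pics/crop2.png",cv2.resize(s[125:345,215:435],None,fx=2.7,fy=2.7)[...,::-1])
E
```

```text
top [([545.4, 175.2], [504, 124, 94, 103, 3798]), ([94.6, 209.0], [86, 200, 19, 20, 294]), ([308.0, 231.9], [301, 215, 12, 37, 293]), ([407.5, 223.9], [399, 215, 18, 18, 262]), ([204.6, 253.9], [199, 248, 13, 13, 127])] [([33.5, 125.6], [7, 81, 39, 76, 127]), ([257.5, 174.9], [253, 170, 10, 11, 86]), ([633.7, 220.9], [623, 205, 17, 33, 206]), ([631.2, 315.1], [621, 235, 19, 151, 1862])]
side [([237.0, 138.0], [232, 135, 12, 7, 63]), ([236.9, 176.3], [232, 172, 11, 9, 73]), ([279.7, 238.4], [262, 222, 38, 35, 566]), ([331.2, 293.9], [324, 287, 16, 15, 201]), ([464.1, 367.7], [391, 328, 139, 72, 2018])] [([302.5, 167.8], [299, 164, 8, 8, 45])]
[0.4499053  0.08439451 0.31592157] [-0.22552233 -0.28565855 -0.23930675]
```

View pics/crop2.png

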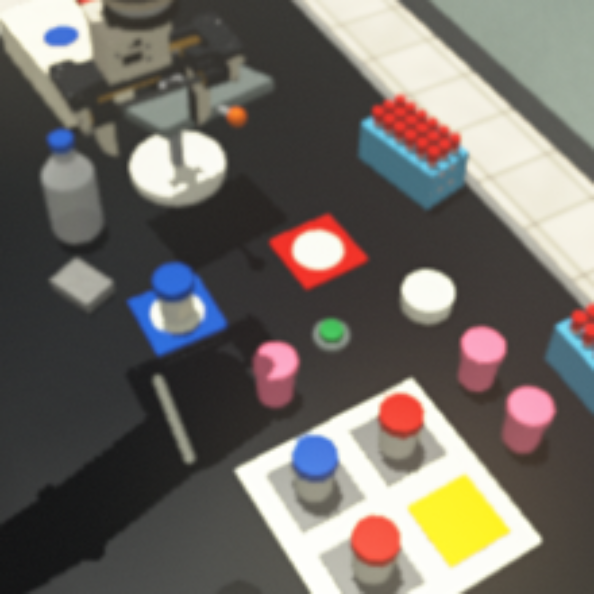

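The pot stands upright on the blue tile's white disc (cap at about (173,280) in the crop). The other pots and the lamp are unchanged. Next, the ball.

Call:
carry_out --increments '[20,11,0,0,0,0.03,32,17,0,0,0,0.03,35,19,0,0,0,0.03,30,17,0,0,0,0.036,20,11,0,0,0,0,0,0,0,0,0,0,0,0,0,0,0,0]'

```text
clock: 11.68
position: [0.5869, 0.1587, 0.316]
ee_rot: [-2.06, -2.372, 0.003]
force: [0.9, -0.8, -0.2]
width: 0.998
gripper_force: 0.0
```

Call:
carry_out --increments '[0,0,-20,0,0,0,0,0,-30,0,0,0,0,0,-30,0,0,0,0,0,-18,0,0,0,0,0,-10,0,0,0,0,0,0,0,0,0,0,0,0,0,0,0]'

```text
clock: 12.55
position: [0.5882, 0.1596, 0.2097]
ee_rot: [2.058, 2.373, 0.002]
force: [0.7, 0.6, 0.7]
width: 1.001
gripper_force: 0.0
```

Call:
carry_out --increments '[0,0,-3,0,0,0,0,0,0,0,0,0,0,0,0,0,0,0,0,0,0,0,0,0,0,0,0,0,0,0,0,0,0,0,0,0,0,0,0,0,0,0,0,0,0,0,0,0]' --grip 1 --newtons 20

```text
clock: 13.55
position: [0.5873, 0.1595, 0.2056]
ee_rot: [-2.058, -2.373, 0.001]
force: [-1.5, -0.5, 1.1]
width: 0.246
gripper_force: 20.0
```

```bash
python3 - <<'E'
from m import *
piv=np.array([.564,.321,.170]); h0=np.arctan2(-.162,.023);t0=1.246;h1=np.arctan2(-.2425,-.1125);t1=.714;N=19
q=lambda s:(lambda h,t:piv+.175*np.array([np.sin(t)*np.cos(h),np.sin(t)*np.sin(h),np.cos(t)]))(h0+(h1-h0)*s,t0+(t1-t0)*s)
P=np.array([q(s) for s in np.linspace(0,1,N+1)])*1000
print(P[0],P[-1],h1-h0); print(np.diff(np.round(P),axis=0).tolist())
E
```

```text
[587.31285486 156.79641357 225.84525943] [515.7717775  217.04138705 302.25598417] -0.5754000272393192
[[-5.0, 1.0, 4.0], [-5.0, 1.0, 5.0], [-5.0, 2.0, 5.0], [-5.0, 1.0, 4.0], [-5.0, 3.0, 4.0], [-4.0, 2.0, 5.0], [-5.0, 3.0, 4.0], [-4.0, 2.0, 4.0], [-4.0, 4.0, 4.0], [-4.0, 3.0, 5.0], [-4.0, 3.0, 3.0], [-3.0, 4.0, 4.0], [-4.0, 4.0, 4.0], [-3.0, 4.0, 4.0], [-3.0, 5.0, 4.0], [-2.0, 4.0, 3.0], [-2.0, 5.0, 4.0], [-2.0, 4.0, 3.0], [-2.0, 5.0, 3.0]]
```

Opening 22.6 mm: the ball is held. Lead it round the arc.

Call:
carry_out --increments '[-5,1,4,0,0,-0.03,-5,1,5,0,0,-0.03,-5,2,5,0,0,-0.03,-5,1,4,0,0,-0.03,-5,3,4,0,0,-0.03,-4,2,5,0,0,-0.03,-5,3,4,0,0,-0.03,-4,2,4,0,0,-0.03,-4,4,4,0,0,-0.03,-4,3,5,0,0,-0.03,-4,3,3,0,0,-0.03,-3,4,4,0,0,-0.03,-4,4,4,0,0,-0.03,-3,4,4,0,0,-0.03,-3,5,4,0,0,-0.03,-2,4,3,0,0,-0.03,-2,5,4,0,0,-0.03,-2,4,3,0,0,-0.03,-2,5,3,0,0,-0.035,0,0,0,0,0,0]'

```text
clock: 16.05
position: [0.5166, 0.2198, 0.282]
ee_rot: [2.647, 1.692, 0.0]
force: [1.0, 0.0, -4.2]
width: 0.246
gripper_force: 20.0
```

Call:
carry_out --increments '[0,0,0,0,0,0,0,0,0,0,0,0]'

```text
clock: 16.3
position: [0.5167, 0.2196, 0.2818]
ee_rot: [-2.647, -1.692, -0.0]
force: [0.9, 0.0, -2.7]
width: 0.245
gripper_force: 20.0
```

Call:
carry_out --increments '[0,0,0,0,0,0,0,0,0,0,0,0,0,0,0,0,0,0,0,0,0,0,0,0,0,0,0,0,0,0]' --grip 0

```text
clock: 16.92
position: [0.5166, 0.2197, 0.2818]
ee_rot: [-2.647, -1.692, -0.0]
force: [0.6, 0.2, 0.3]
width: 0.735
gripper_force: 0.0
```

Call:
carry_out --increments '[0,0,15,0,0,0,0,0,25,0,0,0,0,0,30,0,0,0,5,-16,0,0,0,0,10,-30,0,0,0,0,13,-38,0,0,0,0,13,-38,0,0,0,0,13,-38,0,0,0,0,13,-38,0,0,0,0,13,-38,-20,0,0,0,9,-24,-30,0,0,0,3,-9,-30,0,0,0,0,0,0,0,0,0,0,0,0,0,0,0]'

```text
clock: 18.68
position: [0.6089, -0.0493, 0.2728]
ee_rot: [2.646, 1.692, 0.001]
force: [1.7, -0.7, 0.4]
width: 1.005
gripper_force: 0.0
```

```bash
python3 - <<'E'
from m import *
t=snap("top","3");s=snap("side","3")
for n,i in(("top",t),("side",s)): print(n,blobs(i,*R["blue"]),blobs(i,*R["orange"]),blobs(i,*R["green"]))
o=readout.observe();print(o["position"],o["force"],o["clock"])
cv2.imwrite("pics/crop3.png",cv2.resize(t[130:290,170:390],None,fx=3.4,fy=3.4)[...,::-1])
E
```

```text
top [([545.6, 175.2], [504, 124, 94, 103, 3789]), ([94.7, 209.0], [86, 200, 19, 19, 293]), ([407.5, 223.8], [399, 215, 18, 19, 270]), ([204.6, 253.9], [199, 248, 13, 13, 127])] [([34.3, 124.0], [7, 81, 39, 76, 126]), ([225.2, 201.7], [221, 197, 10, 10, 77]), ([633.1, 221.7], [623, 208, 17, 29, 185]), ([631.1, 313.9], [621, 236, 19, 150, 1859])] []
side [([236.9, 138.0], [232, 135, 11, 7, 62]), ([236.7, 176.3], [232, 172, 10, 9, 70]), ([279.8, 238.4], [262, 222, 38, 35, 564]), ([331.0, 293.5], [323, 286, 17, 16, 226]), ([463.1, 367.9], [391, 328, 139, 72, 2077])] [([274.3, 145.8], [271, 143, 8, 7, 44])] [([337.2, 246.9], [333, 243, 9, 9, 65])]
[ 0.6091934  -0.04883065  0.27308959] [-0.27217495 -0.11052724 -0.50417144] 18.775
```

View pics/crop3.png

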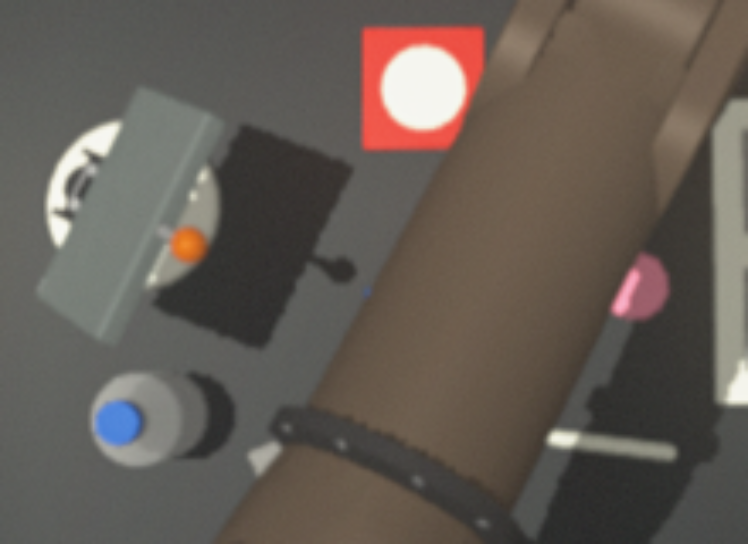

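The panel now faces the blue tile: its front edge runs from (222,120) to (112,343) in the crop, with the ball at (188,245). Check the aim numerically.

```bash
python3 - <<'E'
from m import *
b,e=tri((225.2,201.7),(274.3,145.8)); print(b,e)
pot=np.array([.4515,.0785,.041])
for piv in ([.564,.321,.17],[.561,.324,.17],[.567,.318,.17]):
    d=b-piv; u=d/np.linalg.norm(d); h=np.array([d[0],d[1],0]);h/=np.linalg.norm(h); y=np.cross([0,0,1],h)
    r=pot-np.array(piv)-.0775*u; print(np.linalg.norm(d),"tilt",np.arccos(u[2]),"y",r@y,"z",r@u)
E
```

```text
[0.51725244 0.2179235  0.30443417] 0.001059281006665324
0.17573458948860565 tilt 0.6997796715695922 y -0.0022956274721934863 z -0.004019045380320039
0.17674450373476103 tilt 0.7065394936705917 y -0.007628761063478476 z -0.0011743890807266173
0.17482183011572253 tilt 0.6935551603001637 y 0.0031827772213793783 z -0.0067298990448073845
```

The aim is within about 5 mm. Close the fingers and press.

Call:
carry_out --increments '[0,0,-25,0,0,0,0,0,-45,0,0,0,0,0,-50,0,0,0,0,0,-45,0,0,0,0,0,-35,0,0,0,0,0,-25,0,0,0,0,0,-13,0,0,0,0,0,0,0,0,0,0,0,0,0,0,0]' --grip 1

```text
clock: 19.9
position: [0.6095, -0.0494, 0.035]
ee_rot: [2.646, 1.692, 0.002]
force: [-0.3, -0.9, -0.4]
width: 0.068
gripper_force: 0.0
```

Call:
carry_out --increments '[0,0,-4,0,0,0,0,0,-3,0,0,0,0,0,-3,0,0,0,0,0,0,0,0,0]'

```text
clock: 20.4
position: [0.6084, -0.0493, 0.0235]
ee_rot: [-2.647, -1.692, 0.001]
force: [-0.9, -0.2, 0.4]
width: 0.012
gripper_force: 0.0
```

Call:
carry_out --increments '[0,0,-2,0,0,0,0,0,-2,0,0,0,0,0,-2,0,0,0,0,0,0,0,0,0]'

```text
clock: 20.9
position: [0.6088, -0.0494, 0.0178]
ee_rot: [2.647, 1.692, 0.0]
force: [0.4, -0.3, 3.5]
width: 0.007
gripper_force: 1.6
```

Call:
carry_out --increments '[0,0,-2,0,0,0,0,0,0,0,0,0]'

```text
clock: 21.15
position: [0.6088, -0.0494, 0.0163]
ee_rot: [2.647, 1.692, 0.001]
force: [-2.1, 1.0, 9.5]
width: 0.002
gripper_force: 4.6
```

Call:
carry_out --increments '[0,0,-2,0,0,0,0,0,0,0,0,0]'

```text
clock: 21.4
position: [0.6089, -0.0494, 0.0158]
ee_rot: [-2.647, -1.691, -0.003]
force: [-7.8, 2.1, 27.8]
width: 0.005
gripper_force: 14.1
```

It bottomed out at 28 N, well above the 4 N needed. Retreat straight up, then look.

Call:
carry_out --increments '[0,0,10,0,0,0,0,0,30,0,0,0,0,0,50,0,0,0,0,0,50,0,0,0,0,0,50,0,0,0,0,0,50,0,0,0,0,0,30,0,0,0,0,-20,0,0,0,0,0,-40,0,0,0,0,0,-50,0,0,0,0,0,-50,0,0,0,0,0,-40,0,0,0,0,0,-20,0,0,0,0,0,0,0,0,0,0,0,0,0,0,0,0]'

```text
clock: 23.28
position: [0.6085, -0.2685, 0.2828]
ee_rot: [-2.645, -1.692, 0.001]
force: [1.4, 0.5, 0.4]
width: 0.006
gripper_force: 0.0
```

```bash
python3 - <<'E'
from m import *
t=snap("top","4");s=snap("side","4")
for n,i in(("top",t),("side",s)): print(n,blobs(i,*R["blue"]),blobs(i,*R["orange"]),blobs(i,*R["green"]))
o=readout.observe();print(o["position"],o["force"],o["clock"])
E
```

```text
top [([555.0, 185.7], [509, 124, 89, 103, 2775]), ([94.7, 209.0], [86, 200, 19, 19, 293]), ([294.5, 233.2], [276, 215, 37, 37, 769]), ([293.2, 233.1], [284, 225, 19, 17, 257]), ([204.6, 253.9], [199, 248, 13, 13, 128])] [([33.8, 125.0], [6, 81, 40, 77, 129]), ([225.2, 201.7], [221, 197, 10, 10, 77]), ([633.5, 218.2], [624, 205, 16, 29, 184]), ([626.9, 228.4], [624, 226, 7, 7, 18]), ([631.4, 315.1], [621, 234, 19, 152, 1796])] [([342.3, 177.1], [337, 172, 11, 11, 97])]
side [([237.0, 138.0], [232, 135, 12, 7, 63]), ([236.7, 176.4], [232, 172, 10, 9, 71]), ([279.6, 238.4], [262, 222, 38, 35, 560]), ([331.3, 294.2], [324, 287, 16, 16, 206]), ([458.7, 368.4], [390, 328, 140, 72, 2343])] [([274.3, 145.7], [271, 142, 8, 8, 45])] [([337.2, 246.9], [333, 243, 9, 9, 65])]
[ 0.60896637 -0.26783112  0.2832209 ] [0.04948163 0.01951665 0.18137064] 23.375
```

View pics/side_4.png

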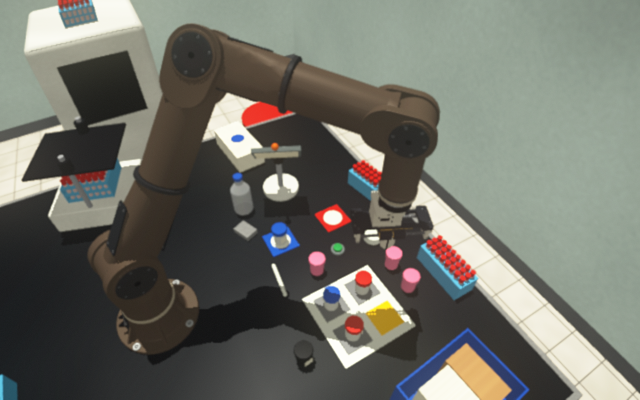

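The picture shows the pot upright on the blue tile (280,236) and the lamp still aimed, with its ball at (274,146) as before. The switch is up at (337,247), the other pots stand on their mats, and the arm is clear.

```bash
python3 - <<'E'
from h import *
print(onz("top",293.2,233.1,.075)); print(arm.sign_off())
E
```

```text
[0.45221347 0.07905141 0.075     ]
the job is handed in; nothing more can be done
None
```

The job is handed in, verdict not shown: the held blue pot stands within about 1 mm of the blue tile's middle, the lamp is aimed within about 10 mm of the pot's middle, and the switch was pressed fully and sprang back.

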